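# Turn the battery tray round and dock it in the free charger

## Task

Lift the black power brick that lies in front of the empty charging dock out of the way and set it flat on a clear bit of bench, well away from the front of that dock. Then take the loose battery tray, turn it end for end and slide it nose first along the rails of the empty dock until it is fully home, and let go. Keep the tray and the brick upright all the while, and leave the tray that is already docked and the other things on the bench (spool, jar, bin) where they are.

Things in the scene. Friction and masses are not known exactly. Their poses are not given: they have to be found in the camera images.
- tray: Loose blue battery tray, 150 long, four black cells lying crosswise on it; about 0.32 kg, balanced near its middle. Origin: centre of underside; x to the nose, z up. Deck 80 wide, 6 thick; nose (last 10 mm) 66 wide. Tail: crossbar 112 wide, 14 high (x -75 to -57), too wide for the rails. Cell tops at height 27 (x -31 to 55, 62 wide). Starts flat, nose roughly away from the robot.
- tray_grip (a point): Middle of the loose tray's upright grip fin, at (-56, 0, 42) mm in the tray's frame, same axes. The fin stands on the deck near the tail: 30 long in x (-71 to -41), 12 thick in y, its top 62 mm above the tray's underside.
- dock: Empty charging dock, fixed, 150 (x) x 128 (y) x 150 high. Origin: centre of underside; x points into it. Mouth at x = -75, facing roughly away from the robot. Floor plate 5 thick. Rails 85 apart inside (tray deck has 2.5 mm play each side), flared to about 105 at the mouth; lips over the deck edges have undersides 20 mm above the bench, 70 apart. A block stops the nose at x = +55.
- dock_home (a point): Where the loose tray's grip point is when the tray is fully home: (-76, 0, 47) mm in the empty dock's frame, same axes. The tray's underside is then 5 mm above the bench.
- dock_head (a point): Middle of the lower front edge of the empty dock's charger head, at (-56, 0, 55) mm in its frame. The head is a grey box over the rails, x -56 to +75, 128 wide, 55 to 150 mm above the bench. A docked tray's fin stands just in front of its face: an upright gripper body does not fit there, the tool must lean back from the head for the last 30 mm.
- dock_lane (a point): A point in front of the empty dock's mouth, at (-185, 0, 16) mm in the dock's frame; the power brick starts within about 40 mm of it.
- dock_full: The other charging dock, the same in every way, but with a tray already in it. Which dock stands left and which right varies.
- tray_parked_grip (a point): Middle of the grip fin of the tray already docked in the other dock; this tray is the same as the loose one.
- brick_mid (a point): Black power brick, 104 x 46 x 32 high, about 0.3 kg, lying flat across the way into the empty dock; this point is its middle, half-way up (16 mm above the bench when flat). x runs along its 104 mm length.
- brick: The same power brick, origin at the centre of its underside.
- spool: Aluminium spool standing on the bench, 60 in diameter, 42 high; origin at the centre of its underside.
- jar: Small amber jar with a white cap, standing, 44 in diameter, 60 high; origin at the centre of its underside.
- bin: Small empty blue parts bin, 120 (x) x 80 (y) x 50 high; origin at the centre of its underside.
Mind the look-alikes: they are no part of the job. What is shaped like the tray but green or orange is not meant.

How it is judged:
By the outcome, as a careful person would: the job done as asked, in the order asked, and still so for the second after the job is handed in, with the robot touching nothing.
It also fails if it takes over 66 s, if anything falls off the work surface, if the arm or the gripper's body presses on something with over 40 N, if the wrist force passes 120 N, or if a joint passes its speed limit or range.

## Robot

A 6-joint arm with a two-finger parallel gripper is mounted at the origin on the work surface. World frame = base frame: x ahead of the robot, y to its left, z up, the work surface at z = 0. Lengths are in mm, angles in degrees, forces in N, time in s.
With the tool pointing down it reaches from about 300 to 850 mm from the base axis. Payload 4.2 kg.
Tool frame: the origin (TCP) lies midway between the tips of the shut fingers; the grasp point (between the pads) lies 19 mm behind it (env.grasp_offset is the distance from the TCP to the grasp point, in mm); z points along the fingers, y is the line along which they close (so a half turn about z gives the same grasp; the last joint's range is limited). The gripper opens to 91 mm and grips with 3 to 60 N. Pads are 32 mm wide; open, the fingers measure 118 mm over their backs; the gripper's body (76 mm by 178 mm) begins 60 mm behind the grasp point.
Start: joints at [74.37, 18.312, 89.639, -0, 72.044, -1.146], TCP at [143.819, 556.742, 193.476] pointing down, gripper open.
Joint ranges: [-177.97, 177.97], [-48.28, 115.42], [12.27, 149.76], [-77.06, 257.06], [2.81, 150.46], [-146.56, 146.56]. Speed limits (degrees/s): [147.25, 147.25, 180, 180, 180, 180].

## Interface

Orientations are given as [roll, pitch, yaw] about the fixed x, y, z axes, in that order (R = Rz(yaw) Ry(pitch) Rx(roll)).
In Python, from workcell import env, optics gives the robot as it stands. The module is installed in compiled form; this text tells all that it offers.
- The arm moves only by the tool send_rows, never from a script. Its argument "targets" is a list that holds one entry, the list of rows, each a list of 7 numbers: the turn, a rotation vector about the world's x, y, z scaled (see below), then the shift along the world's x, y, z scaled (see below), then the closure, from -1 (fully open) to 1 (shut). In form: [[[rx, ry, rz, x, y, z, gripper], ...]]. A call has 1 to 12 rows; each row shifts and turns the commanded pose from where the row before left it; what a row does not reach is not made up. The controller multiplies each number of a shift by 0.2 m and each number of a turn by pi/2 rad. A row lasts 1/10 s, in which the tool goes at most 50 mm and 8.59 degrees, less where a joint would pass 70% of its speed; a pose out of reach is approached as far as the arm can. A call with a number of a shift or a turn outside -1 to 1 is refused whole. A call with a gripper value outside its range is refused whole. The fingers move at their own pace and stop on an object; "grip_force" is the grip in N (left out, the last holds). Time passes only in rows, so rows that do not move let the fingers close. It gives the time, the measured TCP pose, the force, the opening and the grip force at its end, in the units of the state.
- env.state(): the state, without advancing time (a new reading comes with each control period).
- optics.grab_frame(name): name is "scene" or "top" or "wrist"; returns (picture, depth): 400x640x3 uint8, red, green, blue; 400x640 float32, mm along the optical axis (not along the pixel's ray), 0 where there is no reading.
- optics.camera_info(name): a dict with "camera_matrix" (3x3 intrinsics, pixels), "R" (3x3) and "t" (3): a world point X has camera coordinates R X + t; the wrist camera has in their place "mount" (4x4, takes a point from camera to tool coordinates, whose origin is the TCP and whose axes are the flange's). Camera axes: x right, y down, z forward; pixel columns grow to the right and rows downward; lengths in mm; the calibration is good to about 2 mm. A picture is of the moment at which its call begins: read the wrist's pose just before it. camera_info takes no time and is no camera call.
- env.job_done(): hands the job in; it is judged then, once.
Trained networks look in the newest picture that a camera, given by its name, has taken for a name from the list of things; names that differ only in an ending like _2 or _b are one class to them, and where a whole thing is asked for, a point or a joint stands for the part that bears it (a point fixed in the world has none). Each returns a list of dicts, best first, with "conf" (0 to 1); they miss things now and then, are a little off and sometimes report something else, mostly with a low value. They report only what shows in the picture. A call takes as long as a camera call. They do not tell look-alikes from the thing itself.
- optics.silhouettes(camera, name): "mask" (400x640 bool, what is visible of it) and "at" ([column, row] in pixels, amid what is visible of it).
- optics.place_of(camera, name): "at" ([column, row] in pixels: a listed point, or the origin of a listed thing).
The state is a dict: "time_s": time; "qpos": joint angles; "qvel": joint speeds; "effort": joint torques, N m; "ee_pos": TCP position; "ee_rot": TCP orientation; "force": force on the tool from outside, world axes, zero at the start; "torque": the same for the moment, N m; "gripper_width": finger opening in mm; "gripper_force": force on a finger pad.
Only numpy, scipy, OpenCV 4.12 (cv2) and the standard library are available. Lean on these libraries where they do the work, as an engineer would, in place of code of your own. Each camera call takes 0.05 s, during which the arm holds its last target. There are 200 camera calls.

## Working session

There is one attempt and no reset: what is moved stays moved. The work goes in short steps, Python scripts to look and compute and a tool call to move; the robot and the scene stay as the last step left them, time stands still between calls to the robot, and variables do not carry over. Pictures are saved under pics/ and viewed, at most 10 in all, crops included, and the job is handed in when it is done.

Besides the shell and the picture viewer there is one more tool, called after "Emit:" as name([rows], argument=value, ...), one row to a line, values as JSON. send_rows: Moves the arm, as the interface text tells. Its arguments: {"type":"object","properties":{"targets":{"type":"array"},"grip_force":{"type":"number"}},"required":["targets"]}

```bash
mkdir -p pics
cat > h.py <<'E'
import numpy as np, cv2
from workcell import env, optics
from scipy.spatial.transform import Rotation as Ro
def cam(n):
    i=optics.camera_info(n);K=np.array(i["camera_matrix"])
    if n=="wrist":
        s=env.state();M=np.array(i["mount"]);T=np.eye(4);T[:3,:3]=Ro.from_euler('xyz',s["ee_rot"],degrees=True).as_matrix();T[:3,3]=s["ee_pos"]
        W=np.linalg.inv(T@M);return K,W[:3,:3],W[:3,3]
    return K,np.array(i["R"]),np.array(i["t"])
def ray(c,px):
    K,R,t=c;d=R.T@np.linalg.inv(K)@np.array([px[0],px[1],1.]);return -R.T@t,d
def atz(c,px,z):
    o,d=ray(c,px);return o+d*(z-o[2])/d[2]
def deproj(c,D):
    K,R,t=c;v,u=np.mgrid[:D.shape[0],:D.shape[1]]
    P=np.stack([(u-K[0,2])/K[0,0]*D,(v-K[1,2])/K[1,1]*D,D],-1);return (P-t)@R
def tri(cs,pxs):
    A=np.zeros((3,3));b=np.zeros(3)
    for c,p in zip(cs,pxs):
        o,d=ray(c,p);d/=np.linalg.norm(d);Q=np.eye(3)-np.outer(d,d);A+=Q;b+=Q@o
    return np.linalg.solve(A,b)
E
python3 - <<'E'
from h import *
np.set_printoptions(precision=1,suppress=True)
print(env.state())
ims=[]
for n in ["top","scene"]:
    im,D=optics.grab_frame(n);np.savez(n+".npz",im=im,D=D);cv2.imwrite(f"pics/{n}1.png",im[...,::-1]);c=cam(n);P=deproj(c,D)
    print(n,c)
    for k in ["tray","tray_grip","dock","dock_full","dock_home","dock_head","tray_parked_grip","brick_mid","brick","spool","jar","bin"]:
        for r in optics.place_of(n,k)[:3]:
            a=np.array(r["at"]);i=np.clip(np.round(a).astype(int),0,[639,399]);print(n,k,a,round(r["conf"],2),P[i[1],i[0]] if D[i[1],i[0]] else None)
E
```

```text
{'time_s': 0.0, 'qpos': array([74.4, 18.4, 89.7,  0. , 72. , -1.1]), 'qvel': array([ 0. ,  0.1, -0. , -0. , -0. ,  0. ]), 'effort': array([  0. , -41.2, -23.2,   0.1,   0. ,  -0. ]), 'ee_pos': array([143.7, 556.2, 192.6]), 'ee_rot': array([-179.9,   -0. ,  165.5]), 'force': array([ 0.2, -0.5, -0.7]), 'torque': array([ 0., -0., -0.]), 'gripper_force': 0.0, 'gripper_width': 91.42233710103753}
top (array([[474.9,   0. , 311.2],
       [  0. , 474.9, 194.1],
       [  0. ,   0. ,   1. ]]), array([[ 0. , -1. , -0. ],
       [-1. , -0. , -0.1],
       [ 0.1,  0. , -1. ]]), array([   6.1,  486.6, 1552. ]))
top tray [397.7 176.1] 0.94 [ 551.  -275.3   29.3]
top tray [447.8 168.6] 0.61 [ 578.3 -444.2   20.1]
top tray [406.9 247.5] 0.57 [ 313.  -303.7   26.5]
top tray_grip [411.8 225.1] 0.77 [ 388.2 -319.5   33. ]
top tray_grip [404.3 192.2] 0.72 [ 494.1 -289.9   56.6]
top tray_grip [464.2 181.3] 0.71 [ 533.8 -487.3   50.5]
top dock [303.9 207. ] 0.65 [432.3  32.6 150.1]
top dock_full [241.3 211.2] 0.67 [417.  224.8 154.1]
top tray_parked_grip [243.  188.4] 0.79 [498.8 234.6  68.9]
top brick_m
[... 771 characters left out ...]
.2]
scene tray_grip [127.8 236.9] 0.65 [ 550.3 -483.7   65.1]
scene dock [326.3 198.2] 0.93 [504.8  18.3  69.4]
scene dock_full [404.8 186.2] 0.85 [498.7 232.6  72. ]
scene dock_home [329.7 208.2] 0.9 [486.1  31.    6.5]
scene dock_head [328.2 198.9] 0.95 [503.6  23.7  63.3]
scene dock_head [403.8 185.1] 0.63 [483.8 235.1  60.3]
scene tray_parked_grip [408.2 195. ] 0.57 [521.8 235.7  60.6]
scene brick_mid [336.4 247.3] 0.73 [638.7  22.8  32.1]
scene brick [330.9 251.2] 0.6 [645.7   9.1  27.8]
scene spool [477.4 193.9] 0.22 [503.  445.5   8.1]
scene jar [248.3 275.1] 0.88 [ 686.6 -196.8   32.4]
scene jar [278.6 198.3] 0.67 [ 439.7 -104.8   21.6]
scene bin [477.8 193.1] 0.7 [495.1 452.8   2.5]
```

Run:
```python
import cv2
a=cv2.imread("pics/scene1.png")[130:330,90:540];b=cv2.imread("pics/top1.png")[100:280,150:500]
a=cv2.resize(a,(675,300),interpolation=cv2.INTER_CUBIC);b=cv2.resize(b,(583,300),interpolation=cv2.INTER_CUBIC);b=cv2.copyMakeBorder(b,0,0,0,92,0)
cv2.imwrite("pics/c1.png",cv2.vconcat([a,b]))
```

```text
(no output)
```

View pics/c1.png

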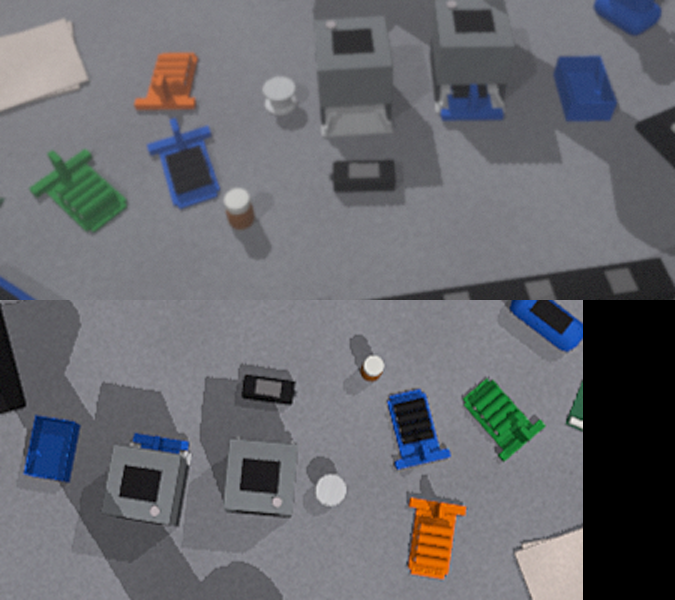

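The picture shows three tray-shaped things: blue with black cells at scene (215,246) / top (398,176), green at top (448,169) and orange at top (407,247). The blue one fits the description, since it is blue with black cells and its nose points away from the robot. The empty dock is at top (304,207) with the brick at (312,154) in front of it, and the full dock is at (241,211).

Run:
```python
from h import *
np.set_printoptions(precision=1,suppress=True)
for n in ["top","scene"]:
    z=np.load(n+".npz");im=z["im"];c=cam(n);P=deproj(c,z["D"]);X=P.reshape(-1,3)
    hsv=cv2.cvtColor(im,cv2.COLOR_RGB2HSV).reshape(-1,3)
    def box(m,l):
        if m.sum()<20: print(n,l,m.sum());return
        r=cv2.minAreaRect(X[m][:,:2].astype(np.float32));print(n,l,m.sum(),np.array(r[0]),np.array(r[1]),round(r[2],1),"medz",np.median(X[m][:,2]))
    def reg(x0,x1,y0,y1,z0,z1): return (X[:,0]>x0)&(X[:,0]<x1)&(X[:,1]>y0)&(X[:,1]<y1)&(X[:,2]>z0)&(X[:,2]<z1)
    box(reg(300,600,-80,120,140,165),"dock top");box(reg(300,600,130,330,140,165),"full top")
    box(reg(560,720,-80,120,22,45),"brick");box(reg(440,700,-370,-200,12,40)&(hsv[:,0]>90)&(hsv[:,0]<130)|reg(440,700,-370,-200,20,40),"tray");
    box(reg(440,700,-370,-200,50,75),"fin")
    box(reg(300,800,-300,400,-10,5)&False,"x")
    m=reg(300,800,-300,400,-20,20);print("table z",np.median(X[m][:,2]),X[m][:,2].std())
print(optics.camera_info("wrist"))
im=cv2.resize(np.load("top.npz")["im"][150:230,370:490],(720,480),interpolation=cv2.INTER_CUBIC)
cv2.imwrite("pics/c2.png",im[...,::-1])
```

```text
top dock top 1764 [437.6  26.5] [127.8 131.7] 85.7 medz 150.0849207810836
top full top 1780 [419.9 246.5] [130.2 131.3] 82.0 medz 150.06049294830626
top brick 421 [624.7  14.6] [107.5  47.9] 82.5 medz 31.11630301439332
top tray 580 [ 575.8 -276.1] [198.3 112.7] 12.9 medz 22.979388718533777
top fin 70 [ 584.2 -248.6] [224.1  19.1] 27.5 medz 60.002208829737626
top x 0
table z -0.23329804519941189 4.297176925333518
scene dock top 1815 [439.9  25.8] [128.6 135.6] 84.9 medz 151.3366754876052
scene full top 1704 [423.4 245. ] [128.8 137.5] 81.9 medz 151.22428073285363
scene brick 688 [627.3  12.8] [107.4  49.5] 82.6 medz 32.51235910249392
scene tray 974 [ 590.5 -277.2] [228.  110.9] 11.7 medz 24.75864598286963
scene fin 119 [ 585.7 -247.8] [225.2  22.8] 27.3 medz 61.355336301641195
scene x 0
table z 1.0206109329061044 3.207809693057387
{'camera_matrix': array([[278.6,   0. , 317.6],
       [  0. , 278.6, 197.9],
       [  0. ,   0. ,   1. ]]), 'mount': array([[  -0. ,   -1. ,   -0.2,   65.9],
       [   1. ,   -0. ,   -0. ,    0.4],
       [   0. ,   -0.2,    1. , -191. ],
       [   0. ,    0. ,    0. ,    1. ]])}
```

View pics/c2.png

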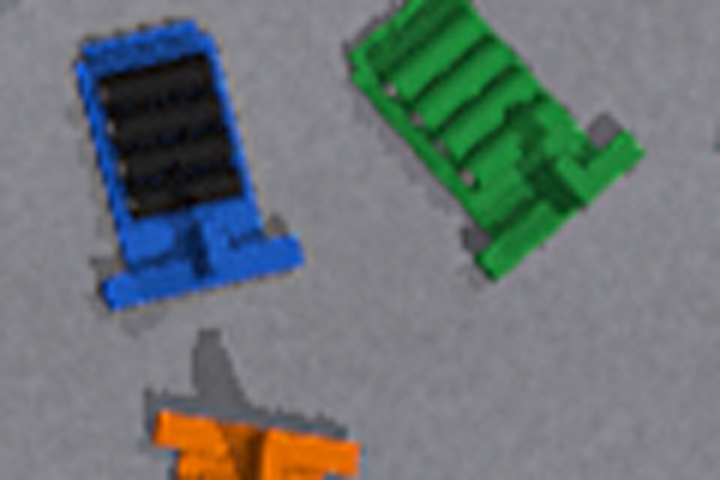

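Confirmed: the blue tray with black cells (crop 80-300, 20-310) has its nose up and left, and its tail crossbar and fin at the bottom. The green and orange trays are look-alikes. I'm moving to look at the brick and the dock mouth from close by.

Emit:
send_rows([
  [[0,0,0,0,0,0.22,-1],[0,0,0,0,0,0.22,-1],[0,0,-0.092,0.16,-0.18,0,-1],[0,0,-0.092,0.16,-0.18,0,-1],[0,0,-0.092,0.16,-0.18,0,-1],[0,0,-0.092,0.16,-0.18,0,-1],[0,0,-0.092,0.16,-0.18,0,-1],[0,0,-0.092,0.16,-0.18,0,-1],[0,0,-0.092,0.16,-0.18,0,-1],[0,0,-0.092,0.16,-0.18,0,-1],[0,0,-0.092,0.16,-0.18,0,-1],[0,0,-0.092,0.16,-0.18,0,-1]],
])

```text
time_s: 2.5
ee_pos: [464.8, 195.0, 281.7]
ee_rot: [180.0, -0.0, 82.4]
force: [0.2, 0.2, 0.2]
gripper_width: 91.4
gripper_force: 0.0
```

Emit:
send_rows([
  [[0,0,0,0.16,-0.18,0,-1],[0,0,0,0.16,-0.18,0,-1],[0,0,0,0.16,-0.18,0,-1],[0,0,0,0.16,-0.18,0,-1],[0,0,0,0.16,-0.18,0,-1],[0,0,0,0,0,-0.2,-1],[0,0,0,0,0,-0.2,-1],[0,0,0,0,0,0,-1],[0,0,0,0,0,0,-1]],
])

```text
time_s: 3.4
ee_pos: [623.9, 16.8, 201.9]
ee_rot: [-180.0, 0.0, 82.7]
force: [0.5, 0.5, 0.9]
gripper_width: 91.5
gripper_force: 0.0
```

```bash
cat > look.py <<'E'
import sys
from h import *
np.set_printoptions(precision=1,suppress=True)
def look(tag,names):
    s=env.state();print(s["time_s"],s["ee_pos"],s["ee_rot"],s["qpos"])
    c=cam("wrist");im,D=optics.grab_frame("wrist");P=deproj(c,D)
    np.savez(tag+".npz",im=im,P=P,K=c[0],R=c[1],t=c[2]);cv2.imwrite(f"pics/{tag}.png",im[...,::-1])
    for k in names:
        for r in optics.place_of("wrist",k)[:2]:
            a=np.array(r["at"]);i=np.clip(np.round(a).astype(int),0,[639,399]);print(k,a,round(r["conf"],2),P[i[1],i[0]] if D[i[1],i[0]] else None)
look(sys.argv[1],sys.argv[2:])
E
python3 look.py w1 brick_mid brick dock dock_head dock_home dock_lane
```

```text
3.4 [623.9  16.8 201.9] [-180.     0.    82.7] [ 0.5 22.5 82.   0.  75.5  7.8]
brick_mid [321.9 180.8] 0.88 [629.2  18.2  32.2]
brick [323.2 174.1] 0.94 [631.6  27.1  31.8]
dock [193.3 188.6] 0.8 [506.3  43.7 131.4]
dock_head [220.3 194.9] 0.75 [504.2  22.1  62.4]
dock_home [241.2 192.1] 0.67 [513.   12.4   6.2]
```

View pics/w1.png

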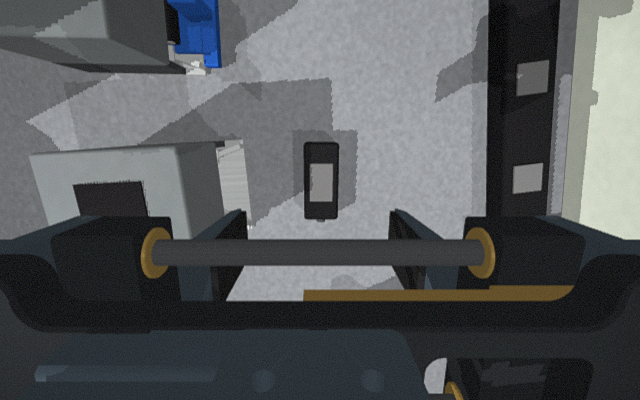

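The wrist view shows the brick at (322,180), the empty dock's head on the left with its front edge near column 215, and its mouth plate at (235,185).

Run:
```python
from h import *
np.set_printoptions(precision=1,suppress=True)
z=np.load("w1.npz");P=z["P"];X=P.reshape(-1,3)
c=(z["K"],z["R"],z["t"])
def box(m,l):
    r=cv2.minAreaRect(X[m][:,:2].astype(np.float32));print(l,m.sum(),np.array(r[0]),np.array(r[1]),round(r[2],1),"z",np.median(X[m][:,2]))
def reg(x0,x1,y0,y1,z0,z1): return (X[:,0]>x0)&(X[:,0]<x1)&(X[:,1]>y0)&(X[:,1]<y1)&(X[:,2]>z0)&(X[:,2]<z1)
box(reg(570,690,-60,90,25,40),"brick")
m=reg(490,520,-30,85,65,140);A=X[m];f=np.polyfit(A[:,1],A[:,0],1);print("face",m.sum(),f,"yaw",np.degrees(np.arctan(f[0])),"x at y=25",np.polyval(f,25),(A[:,0]-np.polyval(f,A[:,1])).std())
box(reg(370,520,-60,110,143,158),"head top")
for lo,hi in((3,9),(9,18),(18,40)): box(reg(505,560,-60,110,lo,hi),f"mouth {lo}")
print("table",np.median(X[reg(560,720,60,200,-20,20)][:,2]))
w1=optics.place_of  # two-view check of brick mid
t=[cam("top"),cam("scene"),c];print(tri(t,[(311.5,155.5),(336.4,247.3),(321.9,180.8)]))
im=z["im"][130:235,190:290];cv2.imwrite("pics/c3.png",cv2.resize(im,(570,600),interpolation=cv2.INTER_CUBIC)[...,::-1])
```

```text
brick 2638 [627.9  17.6] [102.1  45.3] 82.0 z 31.601727721766075
face 2459 [  0.1 502.7] yaw 4.305028666278339 x at y=25 504.55299592831267 0.3028300831216912
head top 10607 [441.   48.4] [ 85.8 131.9] 85.7 z 149.85637248150303
mouth 3 947 [514.2  22. ] [127.5  23.5] 87.1 z 4.656159750908241
mouth 9 27 [514.7  22.5] [116.   20.6] 85.5 z 13.499198456147672
mouth 18 112 [513.3  22.3] [115.2  23.1] 85.7 z 24.370388632780937
table -0.36738319110310197
[625.   18.4  12.4]
```

View pics/c3.png

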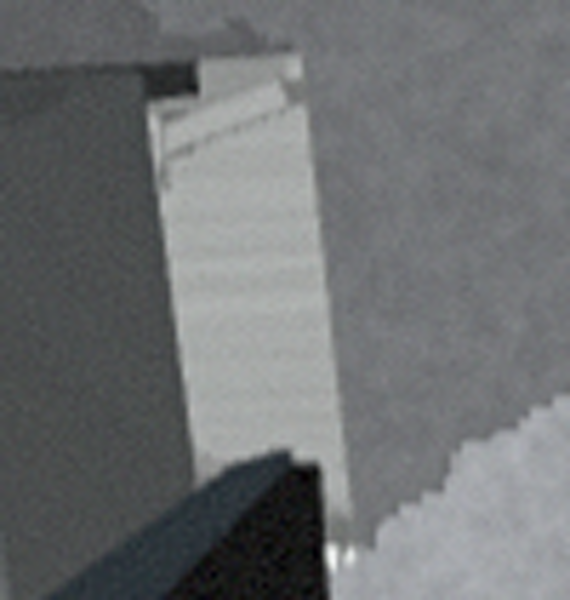

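Emit:
send_rows([
  [[0,0,-0.008,0.02,0.002,-0.2,-1],[0,0,0,0,0,-0.2,-1],[0,0,0,0,0,-0.2,-1],[0,0,0,0,0,-0.2,-1],[0,0,0,0,0,-0.1,-1],[0,0,0,0,0,-0.08,-1],[0,0,0,0,0,0,-1],[0,0,0,0,0,0,1],[0,0,0,0,0,0,1],[0,0,0,0,0,0,1],[0,0,0,0,0,0,1],[0,0,0,0,0,0,1]],
], grip_force=35)

```text
time_s: 4.95
ee_pos: [628.1, 17.1, 6.1]
ee_rot: [179.9, -0.0, 82.0]
force: [-0.0, -0.3, 0.1]
gripper_width: 53.5
gripper_force: 0.0
```

Emit:
send_rows([
  [[0,0,0,0,0,0,1],[0,0,0,0,0,0,1],[0,0,0,0,0,0,1],[0,0,0,0,0,0.05,1],[0,0,0,0,0,0.1,1],[0,0,0,0,0,0.2,1],[0,0,0,0,0,0.2,1]],
])

```text
time_s: 5.65
ee_pos: [626.8, 17.1, 115.9]
ee_rot: [-179.8, 0.0, 82.0]
force: [1.1, -0.5, -2.4]
gripper_width: 45.2
gripper_force: 35.0
```

Emit:
send_rows([
  [[0,0,0,0.02,0.1,0,1],[0,0,0,0.02,0.2,0,1],[0,0,0,0.02,0.2,0,1],[0,0,0,0.02,0.2,0,1],[0,0,0,0.02,0.2,0,1],[0,0,0,0.02,0.2,0,1],[0,0,0,0.02,0.2,0,1],[0,0,0,0.02,0.2,0,1],[0,0,0,0,0.2,0,1],[0,0,0,0,0.1,0,1],[0,0,0,0,0,0,1],[0,0,0,0,0,0,1]],
])

```text
time_s: 6.85
ee_pos: [659.2, 376.9, 114.8]
ee_rot: [-179.9, 0.1, 82.1]
force: [0.2, -0.1, -2.8]
gripper_width: 45.4
gripper_force: 35.0
```

Emit:
send_rows([
  [[0,0,0,0,0,-0.2,1],[0,0,0,0,0,-0.15,1],[0,0,0,0,0,-0.1,1],[0,0,0,0,0,-0.06,1],[0,0,0,0,0,-0.02,1],[0,0,0,0,0,0,1]],
])

```text
time_s: 7.45
ee_pos: [660.2, 376.5, 9.8]
ee_rot: [180.0, -0.0, 82.0]
force: [0.6, -0.3, -2.5]
gripper_width: 45.7
gripper_force: 35.0
```

Emit:
send_rows([
  [[0,0,0,0,0,-0.01,1],[0,0,0,0,0,-0.008,1],[0,0,0,0,0,0,1]],
])

```text
time_s: 7.75
ee_pos: [660.0, 377.3, 6.6]
ee_rot: [180.0, -0.0, 82.0]
force: [1.1, -0.7, -2.7]
gripper_width: 45.4
gripper_force: 35.0
```

Emit:
send_rows([
  [[0,0,0,0,0,0,-1],[0,0,0,0,0,0,-1],[0,0,0,0,0,0,-1],[0,0,0,0,0,0,-1],[0,0,0,0,0,0,-1],[0,0,0,0,0,0.1,-1],[0,0,0,0,0,0.24,-1],[0,0,0,0,0,0.24,-1],[0,0,0,0,0,0.24,-1],[0,0,0,0,0,0.24,-1]],
])

```text
time_s: 8.75
ee_pos: [659.6, 377.0, 220.1]
ee_rot: [180.0, -0.0, 82.0]
force: [0.6, 0.2, -0.4]
gripper_width: 91.4
gripper_force: 0.0
```

Emit:
send_rows([
  [[0,0,0,-0.022,-0.235,-0.01,-1],[0,0,0,-0.022,-0.235,-0.01,-1],[0,0,0,-0.022,-0.235,-0.01,-1],[0,0,0,-0.022,-0.235,-0.01,-1],[0,0,0,-0.022,-0.235,-0.01,-1],[0,0,0,-0.022,-0.235,-0.01,-1],[0,0,0,-0.022,-0.235,-0.01,-1],[0,0,0,-0.022,-0.235,-0.01,-1],[0,0,0,-0.022,-0.235,-0.01,-1],[0,0,0,0,0,0,-1],[0,0,0,0,0,0,-1]],
])

```text
time_s: 9.85
ee_pos: [620.1, -46.7, 200.0]
ee_rot: [180.0, -0.0, 81.9]
force: [-0.4, 0.9, 0.3]
gripper_width: 91.3
gripper_force: 0.0
```

```bash
python3 look.py w2 dock_head dock_home
python3 - <<'E'
from h import *
np.set_printoptions(precision=1,suppress=True)
z=np.load("w2.npz");P=z["P"];X=P.reshape(-1,3)
def reg(x0,x1,y0,y1,z0,z1): return (X[:,0]>x0)&(X[:,0]<x1)&(X[:,1]>y0)&(X[:,1]<y1)&(X[:,2]>z0)&(X[:,2]<z1)
def box(m,l):
    r=cv2.minAreaRect(X[m][:,:2].astype(np.float32));print(l,m.sum(),np.array(r[0]),np.array(r[1]),round(r[2],1),"z",np.median(X[m][:,2]))
m=reg(490,520,-30,85,65,140);A=X[m];f=np.polyfit(A[:,1],A[:,0],1);print("face",m.sum(),f,"yaw",np.degrees(np.arctan(f[0])),"x at y=25",np.polyval(f,25))
for lo,hi in((3,9),(9,18),(18,40)): box(reg(505,560,-60,110,lo,hi),f"mouth {lo}")
# profile along dock lateral axis just in front of head
u=np.array([np.cos(np.radians(-4.3)),np.sin(np.radians(-4.3))]);v=np.array([-u[1],u[0]])
s=X[:,:2]@u;w=X[:,:2]@v;s0=np.array([504.5,25])@u
for a,b in((1,7),(8,14),(14,20)):
    m=(s>s0+a)&(s<s0+b)&(X[:,2]>10)&(X[:,2]<45)&(abs(w)<130);q=np.sort(w[m]);print(a,b,"raised w",q[0] if len(q) else None,q[q<60][-1:],q[q>60][:1],q[-1:])
    m=(s>s0+a)&(s<s0+b)&(X[:,2]>2)&(abs(w)<130);q=w[m];print("  any",q.min(),q.max(),"mid",(q.min()+q.max())/2)
m=(X[:,2]>70)&(s>s0-4)&(s<s0+1.5)&(X[:,2]<140);print("face w",w[m].min(),w[m].max())
im=z["im"][90:260,160:330];cv2.imwrite("pics/c4.png",cv2.resize(im,(600,600),interpolation=cv2.INTER_CUBIC)[...,::-1])
E
```

```text
9.85 [620.1 -46.7 200. ] [180.   -0.   81.9] [-5.4 22.4 82.5  0.  75.1  2.7]
dock_head [212.8 141.5] 0.9 [485.8  24.4   4.4]
dock_head [233.2 141.2] 0.65 [513.   21.9   4.2]
dock_home [234.6 142.3] 0.86 [515.2  20.2   3.7]
face 3807 [  0.1 502.7] yaw 4.315091184494228 x at y=25 504.59976097213416
mouth 3 1140 [516.9  22. ] [128.  24.] 89.8 z 4.686325824235599
mouth 9 61 [513.2  21.9] [116.6  23.3] 85.6 z 13.135682834567175
mouth 18 199 [513.1  21.7] [117.2  23.6] 85.7 z 24.263667468457847
1 7 raised w 5.9966865185420035 [13.1] [107.5] [115.]
  any -3.334742921489039 123.76284945790792 mid 60.21405326820944
8 14 raised w 3.8809977784832737 [11.2] [109.5] [116.9]
  any -55.1661887280623 124.3077209405744 mid 34.570766106256045
14 20 raised w 1.5369027129442612 [9.2] [111.6] [118.7]
  any -38.868259095989806 124.16229646272376 mid 42.64701868336698
face w -2.851217080542586 123.33728895148292
```

View pics/c4.png

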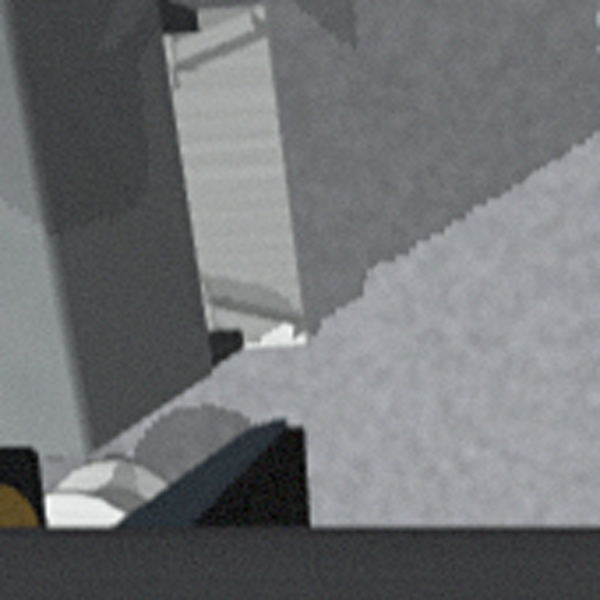

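The mouth is fully visible (crop 165-310, 10-340), both flares show, and the dock's lateral centre is consistent. Next I'm looking at the tray.

Emit:
send_rows([
  [[0,0,-0.0864,-0.083,-0.14,0,-1],[0,0,-0.0864,-0.083,-0.14,0,-1],[0,0,-0.0864,-0.083,-0.14,0,-1],[0,0,-0.0864,-0.083,-0.14,0,-1],[0,0,-0.0864,-0.083,-0.14,0,-1],[0,0,-0.0864,-0.083,-0.14,0,-1],[0,0,-0.0864,-0.083,-0.14,0,-1],[0,0,-0.0864,-0.083,-0.14,0,-1],[0,0,-0.0864,-0.083,-0.14,0,-1],[0,0,0,0,0,0,-1],[0,0,0,0,0,0,-1]],
])

```text
time_s: 11.1
ee_pos: [471.4, -297.1, 200.0]
ee_rot: [-180.0, -0.0, 12.1]
force: [-0.0, 0.0, 0.8]
gripper_width: 91.3
gripper_force: 0.0
```

```bash
python3 look.py w3 tray tray_grip
python3 - <<'E'
from h import *
np.set_printoptions(precision=1,suppress=True)
z=np.load("w3.npz");P=z["P"];X=P.reshape(-1,3);c=(z["K"],z["R"],z["t"])
hsv=cv2.cvtColor(z["im"],cv2.COLOR_RGB2HSV).reshape(-1,3)
def reg(x0,x1,y0,y1,z0,z1): return (X[:,0]>x0)&(X[:,0]<x1)&(X[:,1]>y0)&(X[:,1]<y1)&(X[:,2]>z0)&(X[:,2]<z1)
def box(m,l):
    if m.sum()<10: print(l,m.sum());return
    r=cv2.minAreaRect(X[m][:,:2].astype(np.float32));print(l,m.sum(),np.array(r[0]),np.array(r[1]),round(r[2],1),"z",np.median(X[m][:,2]))
blue=(hsv[:,0]>95)&(hsv[:,0]<130)&(hsv[:,1]>120)&(hsv[:,2]>60)
R=(440,700,-390,-205)
box(reg(*R,4,9)&blue,"deck");box(reg(*R,18,33),"cells");box(reg(460,560,-390,-230,11,17)&blue,"bar")
box(reg(440,560,-390,-205,50,66)&blue,"fin");box(reg(440,560,-390,-205,59,66)&blue,"fintop")
cv2.imwrite("pics/c5.png",z["im"][...,::-1])
E
```

```text
11.1 [ 471.4 -297.1  200. ] [-180.    -0.    12.1] [-33.4  16.5  91.4   0.   72.2  44.5]
tray [446.1 127.8] 0.85 [ 572.6 -441.6   25.7]
tray [320.7 113.5] 0.69 [ 555.9 -282.6   26.2]
tray_grip [483.1 164. ] 0.96 [ 538.7 -482.5   60.3]
tray_grip [322.8 249.9] 0.91 [ 501.8 -291.5  315.2]
deck 2517 [ 563.6 -278.4] [131.6  79.7] 13.8 z 5.587566540855592
cells 3479 [ 598.9 -265.4] [174.7  72. ] 21.4 z 25.184264182460037
bar 960 [ 524.4 -287.7] [ 86.7 110.3] 14.1 z 13.558880432593327
fin 260 [ 501.1 -294.1] [29.5 11.9] 12.3 z 61.41044395787077
fintop 257 [ 501.1 -294.1] [29.5 11.9] 12.6 z 61.429987918776625
```

View pics/w3.png

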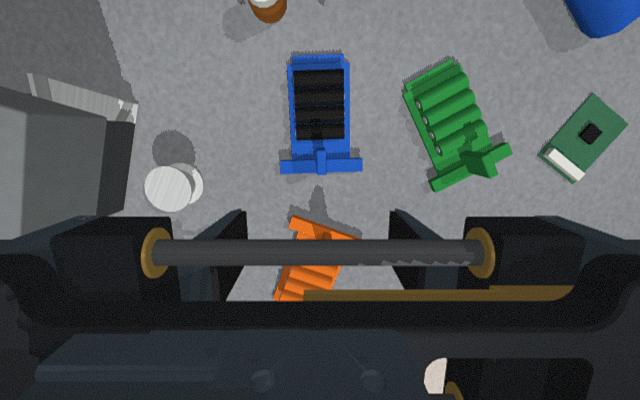

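The blue tray sits centrally at (320,115) with its fin at (321,160). The green look-alike is at (455,125) and the orange one at (310,260). I'm leaning the tool 28° and approaching the fin along the tool axis.

Emit:
send_rows([
  [[0,0,0.02,0,0,0,-1],[0.0187,-0.0755,0,0.0025,-0.005,-0.128,-1],[0.0187,-0.0755,0,0.0025,-0.005,-0.128,-1],[0.0187,-0.0755,0,0.0025,-0.005,-0.128,-1],[0.0187,-0.0755,0,0.0025,-0.005,-0.128,-1],[0,0,0,0,0,0,-1],[0,0,0,0,0,0,-1]],
])

```text
time_s: 11.95
ee_pos: [474.1, -300.0, 103.8]
ee_rot: [-179.7, -26.4, 13.9]
force: [0.9, -0.5, -0.6]
gripper_width: 91.5
gripper_force: 0.0
```

```bash
python3 look.py w4 tray_grip
python3 - <<'E'
from h import *
np.set_printoptions(precision=3,suppress=True)
s=env.state();print(Ro.from_euler('xyz',s["ee_rot"],degrees=True).as_matrix())
z=np.load("w4.npz");X=z["P"].reshape(-1,3)
hsv=cv2.cvtColor(z["im"],cv2.COLOR_RGB2HSV).reshape(-1,3);blue=(hsv[:,0]>95)&(hsv[:,0]<130)&(hsv[:,1]>120)&(hsv[:,2]>60)
def box(z0,z1):
    m=(X[:,0]>440)&(X[:,0]<680)&(X[:,1]>-390)&(X[:,1]<-205)&(X[:,2]>z0)&(X[:,2]<z1)&blue
    if m.sum()>10:
        r=cv2.minAreaRect(X[m][:,:2].astype(np.float32));print(z0,m.sum(),r,np.median(X[m][:,2]))
box(3,9);box(58,66);box(11,17)
E
```

```text
11.95 [ 474.1 -300.   103.8] [-179.7  -26.4   13.9] [-48.1  16.  113.8  35.3  43.1   3.2]
tray_grip [321.5 203.4] 0.6 [ 497.8 -297.2   62.3]
[[ 0.868  0.245  0.432]
 [ 0.219 -0.97   0.111]
 [ 0.446 -0.001 -0.895]]
3 2871 ((554.8340454101562, -280.619873046875), (149.7378387451172, 108.61785125732422), 13.898467063903809) 5.748419054757036
58 454 ((500.5190734863281, -294.29351806640625), (29.44672393798828, 11.826979637145996), 14.27125072479248) 61.537856432130596
11 1640 ((490.6269836425781, -296.70037841796875), (17.317625045776367, 111.24053192138672), 13.998619079589844) 13.756878020802212
```

Emit:
send_rows([
  [[0,0,0,0.0436,0.01,-0.096,-1],[0,0,0,0.0436,0.01,-0.096,-1],[0,0,0,0.0436,0.01,-0.096,-1],[0,0,0,0.0436,0.01,-0.096,0],[0,0,0,0,0,0,1],[0,0,0,0,0,0,1],[0,0,0,0,0,0,1],[0,0,0,0,0,0,1],[0,0,0,0,0,0,1],[0,0,0,0,0,0,1],[0,0,0,0,0,0,1],[0,0,0,0,0,0,1]],
], grip_force=55)

```text
time_s: 13.25
ee_pos: [508.3, -292.1, 26.6]
ee_rot: [-179.7, -26.5, 13.9]
force: [-0.6, -0.2, -0.2]
gripper_width: 22.0
gripper_force: 0.0
```

Emit:
send_rows([
  [[0,0,0,0,0,0,1],[0,0,0,0,0,0,1],[0,0,0,0,0,0,1],[0,0,0,0,0,0,1],[0,0,0,0,0,0.02,1],[0,0,0,0,0,0.08,1],[0,0,0,0,0,0.15,1],[0,0,0,0,0,0.2,1],[0,0,0,0,0,0.1,1],[0,0,0,0,0,0,1],[0,0,0,0,0,0,1]],
])

```text
time_s: 14.35
ee_pos: [507.4, -291.2, 135.5]
ee_rot: [-179.6, -26.4, 14.0]
force: [-0.7, 0.2, -4.2]
gripper_width: 11.5
gripper_force: 55.0
```

```bash
cat > tr.py <<'E'
# tray pose in tool/world from wrist depth: fit plane to deck/cell blues
import sys
from h import *
np.set_printoptions(precision=2,suppress=True)
s=env.state();c=cam("wrist");im,D=optics.grab_frame("wrist");P=deproj(c,D)
cv2.imwrite(f"pics/{sys.argv[1]}.png",im[...,::-1])
print(s["time_s"],s["ee_pos"],s["ee_rot"],s["force"],s["gripper_width"],s["qpos"])
Rm=Ro.from_euler('xyz',s["ee_rot"],degrees=True).as_matrix()
X=P.reshape(-1,3);hsv=cv2.cvtColor(im,cv2.COLOR_RGB2HSV).reshape(-1,3)
blue=(hsv[:,0]>95)&(hsv[:,0]<130)&(hsv[:,1]>120)&(hsv[:,2]>50)&(D.ravel()>0)
G=s["ee_pos"]-19*Rm[:,2]
yaw=np.arctan2(Rm[1,0],Rm[0,0]);n=np.array([np.cos(yaw),np.sin(yaw),0]);l=np.array([-n[1],n[0],0])
Y=np.c_[(X-G)@n,(X-G)@l,X[:,2]-G[2]]   # coords rel. to grasp point, n = tool x heading
m=blue&(Y[:,0]>20)&(Y[:,0]<140)&(abs(Y[:,1])<50)&(Y[:,2]<-28)&(Y[:,2]>-60)
A=np.c_[Y[m][:,:2],np.ones(m.sum())];k=np.linalg.lstsq(A,Y[m][:,2],rcond=None)[0]
for _ in range(5):
    r=Y[m][:,2]-A@k;g=abs(r)<2.5;k=np.linalg.lstsq(A[g],Y[m][g,2],rcond=None)[0]
print("deck n",g.sum(),"pitch up",np.degrees(k[0]),"roll",np.degrees(k[1]),"deck z at grip",k[2],"underside z world",G[2]+k[2]-6,"G",G)
Q=Y[m][g];r=cv2.minAreaRect(Q[:,:2].astype(np.float32));print("deck rect rel",r,"nose max",Q[:,0].max())
for a in range(25,140,12):
    b=Q[(Q[:,0]>a)&(Q[:,0]<a+12)]
    if len(b)>8: print(a,b[:,1].min(),b[:,1].max(),(b[:,1].min()+b[:,1].max())/2)
E
python3 tr.py w5
```

```text
14.35 [ 507.45 -291.16  135.45] [-179.59  -26.36   13.96] [-0.72  0.16 -4.24] 11.493573043255568 [-44.46  15.27 109.18  32.03  46.09  10.86]
deck n 2800 pitch up -0.3198285001107738 roll 0.1905295309773385 deck z at grip -37.707892879104115 underside z world 108.76707259137933 G [ 499.29 -293.33  152.47]
deck rect rel ((75.78399658203125, 0.8645248413085938), (111.44038391113281, 79.60700988769531), 0.04852308705449104) nose max 131.498782746768
25 -38.59774966512925 40.628867939961296 1.015559137416023
37 -38.94205526549793 40.446915729519525 0.7524302320107985
49 -38.60325954555898 40.01270612389821 0.7047232891696176
61 -38.94781802891108 40.6655241294517 0.8588530502703087
73 -38.690735795586384 40.37248633142942 0.8408752679215183
85 -38.88547868274572 40.63479177815017 0.8746565477022266
97 -38.57307968192431 40.266779710397486 0.8468500142365869
109 -38.75554999818631 40.53114317054112 0.8877965861774051
121 -31.152348408358755 33.20540621367416 1.0265289026577022
```

View pics/w5.png

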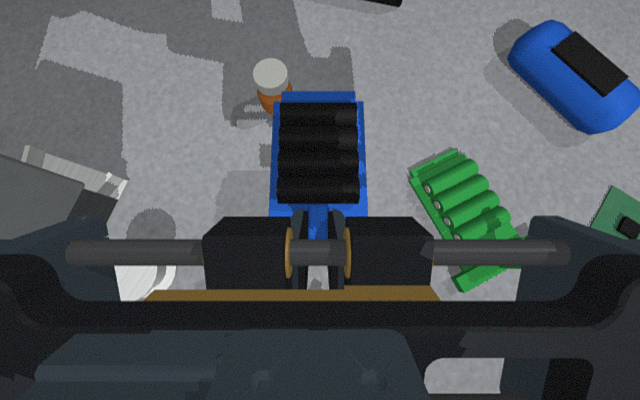

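The tray is held level, within 0.3° of upright, and aligned with the tool. The picture shows it at (318,150), passing clear above the jar at (270,80). Next I'm turning it end for end while moving out in front of the dock.

Emit:
send_rows([
  [[0,0,0.0749,0.074,0.0625,0,1],[0,0,0.0749,0.074,0.0625,0,1],[0,0,0.0749,0.074,0.0625,0,1],[0,0,0.0749,0.074,0.0625,0,1],[0,0,0.0749,0.074,0.0625,0,1],[0,0,0.0749,0.074,0.0625,0,1],[0,0,0.0749,0.074,0.0625,0,1],[0,0,0.0749,0.074,0.0625,0,1],[0,0,0.0749,0.074,0.0625,0,1],[0,0,0.0749,0.074,0.0625,0,1],[0,0,0.0749,0.074,0.0625,0,1],[0,0,0.0749,0.074,0.0625,0,1]],
])

```text
time_s: 15.6
ee_pos: [685.8, -141.6, 133.3]
ee_rot: [-179.4, -26.5, 95.0]
force: [-0.2, -0.0, -3.5]
gripper_width: 11.7
gripper_force: 55.0
```

Emit:
send_rows([
  [[0,0,0.0749,0,0.0625,0,1],[0,0,0.0749,0,0.0625,0,1],[0,0,0.0749,0,0.0625,0,1],[0,0,0.0749,0,0.0625,0,1],[0,0,0.0749,0,0.0625,0,1],[0,0,0.0749,0,0.0625,0,1],[0,0,0.0749,0,0.0625,0,1],[0,0,0.0749,0,0.0625,0,1],[0,0,0.0749,0,0.0625,0,1],[0,0,0.0749,0,0.0625,0,1],[0,0,0.0749,0,0.0625,0,1],[0,0,0,0,0,0,1]],
])

```text
time_s: 16.8
ee_pos: [686.1, -0.4, 133.3]
ee_rot: [-179.8, -26.7, 169.3]
force: [-0.4, 0.3, -3.9]
gripper_width: 11.2
gripper_force: 55.0
```

```bash
python3 -c "
from h import *
s=env.state();R=Ro.from_euler('xyz',s['ee_rot'],degrees=True).as_matrix();print(s['qpos'],s['ee_pos'],s['ee_rot'],s['ee_pos']-19*R[:,2])"
```

```text
[ -2.73915598  47.39477741  51.483191     3.53331284 107.54650524
 -81.82478502] [ 6.86068609e+02 -3.58409797e-01  1.33347972e+02] [-179.81218702  -26.65348773  169.31551677] [694.45562243  -1.87742017 150.32886152]
```

Emit:
send_rows([
  [[0,0,0.0711,-0.005,0.0465,-0.08,1],[0,0,0,0,0,-0.15,1],[0,0,0,0,0,-0.15,1],[0,0,0,0,0,0,1],[0,0,0,0,0,0,1],[0,0,0,0,0,0,1]],
])

```text
time_s: 17.4
ee_pos: [685.9, 4.2, 61.9]
ee_rot: [-179.7, -26.3, 175.3]
force: [-0.3, 0.4, -3.3]
gripper_width: 11.7
gripper_force: 55.0
```

```bash
python3 tr.py w6
python3 - <<'E'
from h import *
np.set_printoptions(precision=2,suppress=True)
# top & wrist view: dock vs tray lateral
u=np.array([np.cos(np.radians(-4.3)),np.sin(np.radians(-4.3))]);v=np.array([-u[1],u[0]])
for n in ["wrist","top"]:
    c=cam(n);im,D=optics.grab_frame(n);cv2.imwrite(f"pics/{n}_7.png",im[...,::-1]);X=deproj(c,D).reshape(-1,3)
    hsv=cv2.cvtColor(im,cv2.COLOR_RGB2HSV).reshape(-1,3);blue=(hsv[:,0]>95)&(hsv[:,0]<130)&(hsv[:,1]>120)&(hsv[:,2]>50)
    s=X[:,:2]@u;w=X[:,:2]@v
    for a in range(555,650,15):
        m=(s>a)&(s<a+15)&blue&(abs(w-60)<60)&(X[:,2]>15)&(X[:,2]<50);q=w[m]
        if len(q)>5: print(n,a,len(q),q.min(),q.max(),(q.min()+q.max())/2)
    f=(X[:,2]>60)&(X[:,2]<140)&(abs(s-501.3)<6)&(abs(w-60)<75)
    if f.sum()>20: print(n,"face w",f.sum(),w[f].min(),w[f].max())
    h=(X[:,2]>140)&(X[:,2]<160)&(s>360)&(s<510)&(abs(w-60)<80)
    if h.sum()>20: print(n,"headtop",cv2.minAreaRect(np.c_[s[h],w[h]].astype(np.float32)))
    for a,b in((1,7),(8,14),(14,20)):
        m=(s>501.3+a)&(s<501.3+b)&(X[:,2]>10)&(X[:,2]<35)&(abs(w-60)<62);q=w[m]
        if len(q): print(n,"lips",a,q.min(),q.max(),(q.min()+q.max())/2)
E
```

```text
17.4 [685.9    4.15  61.9 ] [-179.7   -26.32  175.31] [-0.27  0.44 -3.26] 11.681160230777662 [ -1.25  49.61  56.9    1.25  99.78 -86.7 ]
deck n 2905 pitch up -0.2561873595523114 roll 0.06723793883021416 deck z at grip -37.83072703771144 underside z world 35.10203242975807 G [694.31   3.56  78.93]
deck rect rel ((76.15589904785156, -0.4223747253417969), (79.81929016113281, 111.88984680175781), 89.91448974609375) nose max 132.13323290016
25 -39.88900203903512 39.39643700975036 -0.24628251464238105
37 -40.290658967914986 39.225818749759235 -0.5324201090778757
49 -39.918988457877624 39.44310484861283 -0.23794180463239556
61 -40.27846379205185 39.34306899729049 -0.4676973973806824
73 -39.934390698897026 39.45185834689043 -0.2412661760032968
85 -40.28935322047994 39.45958937574998 -0.4148819223649802
97 -39.81525227668238 38.9555786226224 -0.42983682702999104
109 -40.39600155556418 39.398967802334035 -0.49851687661507427
121 -38.53401087731402 38.48595451614394 -0.024028180585037973
wrist 555 714 23.951518580956918 89.36809126502024 56.65980492298858
wrist 570 273 17.20974320732851 97.02556144471276 57.11765232602064
wrist 585 214 16.90006690887387 96.82540005929111 56.86273348408249
wrist 600 222 17.02113421193371 96.70456503276417 56.86284962234894
wrist 615 230 16.78783376612004 96.51380981936241 56.650821792741226
wrist 630 249 16.6602889824274 96.56547554947562 56.61288226595151
wrist 645 243 16.50343680212284 96.18064128910665 56.34203904561474
wrist face w 2541 -4.352632685625246 123.73369692106137
wrist lips 1 4.664196338891761 114.87793040694186 59.77106337291681
wrist lips 8 2.72240004384745 116.39483902538241 59.55861953461493
wrist lips 14 0.7644248597912758 118.51461236240375 59.639518611097515
top headtop ((397.03167724609375, 55.51656723022461), (60.94420623779297, 120.81228637695312), 2.759814739227295)
```

View pics/w6.png

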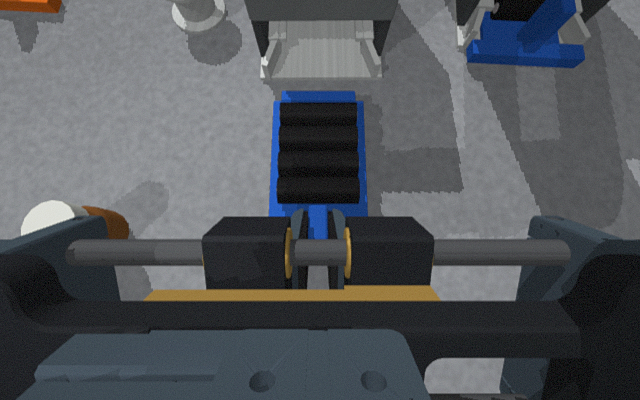

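The view shows the tray nose at (318,95) just in front of the empty dock's mouth (265-380, 20-78). The tray is about 3 mm off the dock's centre line and 0.4° off in yaw. I'm correcting that, lowering, and starting in.

Emit:
send_rows([
  [[0,0,0.0044,0.0015,0.017,-0.08,1],[0,0,0,0,0,-0.053,1],[0,0,0,0,0,0,1],[0,0,0,0,0,0,1]],
])

```text
time_s: 17.95
ee_pos: [684.8, 8.3, 33.1]
ee_rot: [-179.7, -26.6, 175.8]
force: [1.0, 0.2, -2.9]
gripper_width: 11.7
gripper_force: 55.0
```

```bash
cat > al.py <<'E'
from h import *
np.set_printoptions(precision=2,suppress=True)
u=np.array([np.cos(np.radians(-4.3)),np.sin(np.radians(-4.3))]);v=np.array([-u[1],u[0]])
st=env.state();c=cam("wrist");im,D=optics.grab_frame("wrist");X=deproj(c,D).reshape(-1,3)
Rm=Ro.from_euler('xyz',st["ee_rot"],degrees=True).as_matrix();G=st["ee_pos"]-19*Rm[:,2]
print(st["time_s"],st["ee_pos"],st["ee_rot"],st["force"],"G",G,"G s,w",G[:2]@u,G[:2]@v,"to go",G[:2]@u-521.3)
cv2.imwrite(f"pics/al{st['time_s']:.2f}.png",im[...,::-1])
hsv=cv2.cvtColor(im,cv2.COLOR_RGB2HSV).reshape(-1,3);blue=(hsv[:,0]>95)&(hsv[:,0]<130)&(hsv[:,1]>120)&(hsv[:,2]>50)
s=X[:,:2]@u-G[:2]@u;w=X[:,:2]@v
B=blue&(abs(w-60)<45)&(X[:,2]<G[2]-30)&(X[:,2]>0)
for a in range(-135,-20,12):
    q=w[B&(s>a)&(s<a+12)]
    if len(q)>5: print(a,len(q),q.min(),q.max(),(q.min()+q.max())/2,np.median(X[B&(s>a)&(s<a+12)][:,2]))
S=X[:,:2]@u
for a,b in((1,7),(8,14),(14,20)):
    m=~blue&(S>501.3+a)&(S<501.3+b)&(X[:,2]>10)&(X[:,2]<35)&(abs(w-60)<62)&(abs(w-60)>42);q=w[m]
    if len(q): print("lips",a,q.min(),q.max(),(q.min()+q.max())/2)
E
python3 al.py
```

```text
17.95 [684.79   8.29  33.06] [-179.67  -26.58  175.78] [ 1.02  0.24 -2.9 ] G [693.27   7.77  50.05] G s,w 690.736161983872 59.727820178551795 to go 169.436161983872
-135 672 27.706838170793105 94.4630231834765 61.0849306771348 12.202037806843563
-123 278 20.121490346945567 99.86090518373018 59.99119776533787 11.992685205950975
-111 165 20.56674591832133 99.60199542780414 60.084370673062736 12.244886575527744
-99 171 20.094110698259428 99.95336749068032 60.023739094469875 12.201588653248994
-87 180 20.647698421306767 101.93817898319307 61.29293870224992 12.203686818671581
-75 186 20.052361437954694 99.848013124512 59.95018728123334 12.283745820261947
-63 198 20.333460021855444 99.60070036840644 59.96708019513094 12.241799592332306
-51 192 20.365332510933566 99.90932314846937 60.13732782970147 12.251940137493946
-39 377 20.136493742452274 99.44058625448788 59.78853999847008 12.23465367479303
-27 597 20.592291685961357 99.88458802390069 60.23843985493102 12.231854281400366
lips 1 5.266354797733776 115.08208077112158 60.17421778442768
lips 8 2.808339153836901 116.73897443581694 59.77365679482692
lips 14 0.7418699820840956 118.67385718173894 59.70786358191152
```

Emit:
send_rows([
  [[0,0,0,-0.06,0.004,0.0075,1],[0,0,0,-0.06,0.0045,0,1],[0,0,0,-0.06,0.0045,0,1],[0,0,0,-0.06,0.0045,0,1],[0,0,0,-0.06,0.0045,0,1],[0,0,0,0,0,0,1]],
])

```text
time_s: 18.6
ee_pos: [624.4, 12.7, 36.5]
ee_rot: [-179.7, -26.5, 175.8]
force: [0.2, -0.2, -2.0]
gripper_width: 11.7
gripper_force: 55.0
```

```bash
python3 al.py
```

```text
18.6 [624.4   12.68  36.5 ] [-179.69  -26.48  175.79] [ 0.24 -0.15 -1.99] G [632.86  12.16  53.5 ] G s,w 630.1649333559909 59.57583532474931 to go 108.86493335599096
-135 665 27.53371147627565 91.95210283438615 59.7429071553309 15.461164286966522
-123 276 20.104829464429052 99.65937973520447 59.882104599816756 15.383977771705815
-111 161 20.462909671669156 102.35416736568293 61.40853851867604 15.422522224778769
-99 167 20.163813011741546 99.65458480326187 59.909198907501704 15.4903367487755
-87 184 20.35751674898751 99.52663281250985 59.942074780748676 15.608221252497597
-75 180 20.05112024468421 99.71398417795197 59.88255221131809 15.653406968781546
-63 200 20.15215506524591 99.52217031150985 59.83716268837788 15.654048270602466
-51 193 20.104966647345584 99.8994308346228 60.0021987409842 15.653685635053304
-39 376 19.996566405340626 99.36545287682837 59.6810096410845 15.66841492153982
-27 603 20.409910062605142 99.78753520186362 60.098722632234384 15.681224176384895
lips 1 5.079902835790405 114.30557772917373 59.69274028248207
lips 8 2.8864316070663114 116.64191679122906 59.76417419914769
lips 14 0.8679785656982806 118.70630473076461 59.78714164823145
```

Emit:
send_rows([
  [[0,0,0,-0.05,0.004,-0.01,1],[0,0,0,-0.05,0.0038,0,1],[0,0,0,-0.05,0.0038,0,1],[0,0,0,-0.05,0.0038,0,1],[0,0,0,0,0,0,1]],
])

```text
time_s: 19.15
ee_pos: [585.3, 15.7, 33.8]
ee_rot: [-179.7, -26.5, 175.8]
force: [0.3, 0.1, -3.4]
gripper_width: 11.4
gripper_force: 55.0
```

```bash
python3 al.py | head -4
```

```text
19.15 [585.3   15.7   33.84] [-179.69  -26.45  175.79] [ 0.32  0.09 -3.42] G [593.74  15.18  50.85] G s,w 590.9334573037088 59.656659927239595 to go 69.63345730370884
-123 22 23.69291383779357 95.23694548466665 59.46492966123011 12.710785458719702
-111 106 20.697055504883856 99.21454740838469 59.955801456634276 12.754900851836863
-99 162 20.151051445471893 99.55429609029642 59.852673767884156 12.89230135067162
```

Emit:
send_rows([
  [[0,0,0,-0.045,0.0034,0,1],[0,0,0,-0.045,0.0034,0,1],[0,0,0,-0.045,0.0034,0,1],[0,0,0,-0.045,0.0034,0,1],[0,0,0,-0.045,0.0034,0,1],[0,0,0,0,0,0,1]],
])

```text
time_s: 19.8
ee_pos: [538.7, 19.2, 33.8]
ee_rot: [-179.7, -26.5, 175.8]
force: [0.2, 1.0, -3.7]
gripper_width: 11.2
gripper_force: 55.0
```

```bash
python3 al.py | head -4
```

```text
19.8 [538.74  19.16  33.79] [-179.68  -26.54  175.79] [ 0.15  1.02 -3.75] G [547.22  18.64  50.79] G s,w 544.28074059755 59.619787149700905 to go 22.98074059755004
-63 102 20.856833925511012 99.30623915290329 60.08153653920715 12.909653238040647
-51 184 20.358772824051883 99.64469913581327 60.001735979932576 12.998351656007982
-39 383 20.197585312229204 99.4329161129924 59.815250712610805 13.040416856634701
```

Emit:
send_rows([
  [[0,0,0,-0.02,0.0015,-0.002,1],[0,0,0,-0.02,0.0015,-0.002,1],[0,0,0,-0.02,0.0015,-0.002,1],[0,0,0,-0.02,0.0015,-0.002,1],[0,0,0,-0.012,0.001,0,1],[0,0,0,0,0,0,1]],
])

```text
time_s: 20.45
ee_pos: [521.5, 20.5, 31.9]
ee_rot: [-179.7, -26.5, 175.8]
force: [0.4, -0.6, -2.8]
gripper_width: 11.7
gripper_force: 55.0
```

Emit:
send_rows([
  [[0,0,0,-0.005,0.0004,0,1],[0,0,0,-0.005,0.0004,0,1],[0,0,0,0,0,0,1]],
])

```text
time_s: 20.75
ee_pos: [519.9, 20.7, 31.9]
ee_rot: [-179.7, -26.5, 175.8]
force: [0.5, 0.0, -3.1]
gripper_width: 11.5
gripper_force: 55.0
```

```bash
python3 al.py | head -4
```

```text
20.75 [519.86  20.66  31.86] [-179.69  -26.46  175.79] [ 0.48  0.02 -3.07] G [528.31  20.14  48.87] G s,w 525.315438051339 59.69182968628803 to go 4.015438051339061
-39 334 20.39222110044703 99.40227522002387 59.89724816023545 11.15950943055824
-27 601 20.615483820954243 99.81850841766075 60.216996119307495 11.019227776398836
lips 1 4.731037246496254 114.5331195119647 59.63207837923048
```

Underside is about 5 mm and there's no contact yet. I'm creeping in until the block is felt.

Emit:
send_rows([
  [[0,0,0,-0.007,0.0005,0,1],[0,0,0,-0.007,0.0005,0,1],[0,0,0,0,0,0,1]],
])

```text
time_s: 21.1
ee_pos: [517.2, 20.8, 31.9]
ee_rot: [-179.7, -26.4, 175.8]
force: [-0.0, -0.5, -2.9]
gripper_width: 11.5
gripper_force: 55.0
```

Emit:
send_rows([
  [[0,0,0,-0.005,0.0004,0,1],[0,0,0,0,0,0,1]],
])

```text
time_s: 21.3
ee_pos: [517.1, 20.8, 32.1]
ee_rot: [-179.7, -26.3, 175.8]
force: [3.9, -1.6, -1.7]
gripper_width: 11.7
gripper_force: 55.0
```

Emit:
send_rows([
  [[0,0,0,-0.005,0.0004,0,1],[0,0,0,0,0,0,1]],
])

```text
time_s: 21.5
ee_pos: [517.1, 20.8, 32.2]
ee_rot: [-179.7, -26.2, 175.8]
force: [5.8, -0.4, 0.0]
gripper_width: 11.6
gripper_force: 55.0
```

Emit:
send_rows([
  [[0,0,0,-0.005,0.0004,-0.003,1],[0,0,0,0,0,0,1]],
])

```text
time_s: 21.7
ee_pos: [517.2, 20.7, 32.1]
ee_rot: [-179.7, -26.0, 175.8]
force: [7.4, -0.8, 2.6]
gripper_width: 11.4
gripper_force: 55.0
```

```bash
python3 al.py | head -4
```

```text
21.7 [517.21  20.71  32.06] [-179.68  -26.05  175.78] [ 7.35 -0.83  2.61] G [525.54  20.2   49.13] G s,w 522.543041219018 59.54611627064313 to go 1.243041219018096
-39 269 20.20313527307249 99.21274270580165 59.70793898943707 11.152145137131356
-27 653 20.40076140792224 99.62711443482361 60.01393792137293 11.330502317548033
lips 1 5.125299726205299 113.88144268915516 59.50337120768023
```

Emit:
send_rows([
  [[0,0,0,0,0,0,0.1],[0,0,0,0,0,0,0.1],[0,0,0,0,0,0,0.1],[0,0,0,0,0,0,0.1],[0,0,0,0.01,0,0,0.1],[0,0,0,0,0,0,0.1]],
])

```text
time_s: 22.35
ee_pos: [516.2, 21.1, 31.1]
ee_rot: [-179.7, -26.5, 175.8]
force: [-0.3, 0.5, 0.1]
gripper_width: 41.4
gripper_force: 0.0
```

```bash
python3 al.py
```

```text
22.35 [516.22  21.11  31.15] [-179.68  -26.47  175.79] [-0.27  0.5   0.09] G [524.67  20.6   48.16] G s,w 521.6491111590956 59.876393622064704 to go 0.34911115909562795
-39 153 20.6177743873578 99.33027990076422 59.97402714406101 10.62553105902732
-27 795 20.74410974969601 99.22117512692769 59.98264243831185 10.820694028125873
lips 1 5.590705551179264 113.65095886281472 59.620832206996994
lips 8 7.661850875599763 112.7748139747546 60.21833242517718
lips 14 7.005550195080364 112.74110448946402 59.87332734227219
```

Released. I'm backing out along the tool axis.

Emit:
send_rows([
  [[0,0,0,0.045,-0.0033,0.09,0.1],[0,0,0,0.067,-0.005,0.134,0.1],[0,0,0,0.09,-0.0066,0.18,0.1],[0,0,0,0.09,-0.0066,0.18,0.1],[0,0,0,0.09,-0.0066,0.18,0.1],[0,0,0,0.2,0,0,0.1],[0,0,0,0.2,0,0,0.1],[0,0,0,0,0,0,0.1]],
])

```text
time_s: 23.2
ee_pos: [676.0, 15.4, 180.2]
ee_rot: [-179.7, -26.4, 175.8]
force: [-0.4, -0.9, -1.9]
gripper_width: 40.8
gripper_force: 0.0
```

Run:
```python
from h import *
np.set_printoptions(precision=2,suppress=True)
u=np.array([np.cos(np.radians(-4.3)),np.sin(np.radians(-4.3))]);v=np.array([-u[1],u[0]])
print(env.state()["ee_pos"],env.state()["time_s"])
ims=[]
for n in ["wrist","scene"]:
    c=cam(n);im,D=optics.grab_frame(n);ims.append(im);X=deproj(c,D).reshape(-1,3)
    hsv=cv2.cvtColor(im,cv2.COLOR_RGB2HSV).reshape(-1,3);blue=(hsv[:,0]>95)&(hsv[:,0]<130)&(hsv[:,1]>120)&(hsv[:,2]>40)
    S=X[:,:2]@u;w=X[:,:2]@v
    def b(l,m):
        if m.sum()>8: print(n,l,m.sum(),cv2.minAreaRect(np.c_[S[m],w[m]].astype(np.float32)),"z",np.median(X[m][:,2]),"s",S[m].min(),S[m].max())
    R=(abs(w-60)<70)&(S>490)&(S<580)
    b("fin",R&blue&(X[:,2]>58)&(X[:,2]<72));b("bar",R&blue&(X[:,2]>14)&(X[:,2]<24));
    m=R&~blue&(X[:,2]>65)&(X[:,2]<140)&(S<510);print("face s",np.median(S[m]) if m.sum() else None)
    m=(X[:,0]>580)&(X[:,0]<740)&(X[:,1]>290)&(X[:,1]<460)&(X[:,2]>22)&(X[:,2]<45)
    if m.sum()>8: print("brick",cv2.minAreaRect(X[m][:,:2].astype(np.float32)),np.median(X[m][:,2]))
a=cv2.resize(ims[0][0:250,150:570],(504,300));bb=cv2.resize(ims[1][130:330,200:536],(504,300))
cv2.imwrite("pics/end.png",cv2.vconcat([a,bb])[...,::-1])
```

```text
[676.01  15.38 180.19] 23.2
wrist fin 242 ((521.9171142578125, 60.31324005126953), (29.2241268157959, 11.300458908081055), 0.20776234567165375) z 66.57788892769591 s 507.32554203337486 536.5359449146806
wrist bar 975 ((517.9675903320312, 59.747135162353516), (110.87655639648438, 45.8187370300293), 89.52965545654297) z 18.760381053471008 s 494.9894365766631 541.0884138727446
face s 500.85977725623655
brick ((658.5100708007812, 373.4876708984375), (109.55524444580078, 46.459781646728516), 82.73786163330078) 31.816750228568036
scene bar 31 ((532.4495849609375, 53.34252166748047), (96.32867431640625, 16.475481033325195), 88.62548065185547) z 19.890767375302453 s 523.1866565044082 541.5568336508452
face s 500.1611133536278
brick ((659.4661865234375, 371.572265625), (107.53645324707031, 48.459083557128906), 82.51482391357422) 32.07713796248463
```

View pics/end.png

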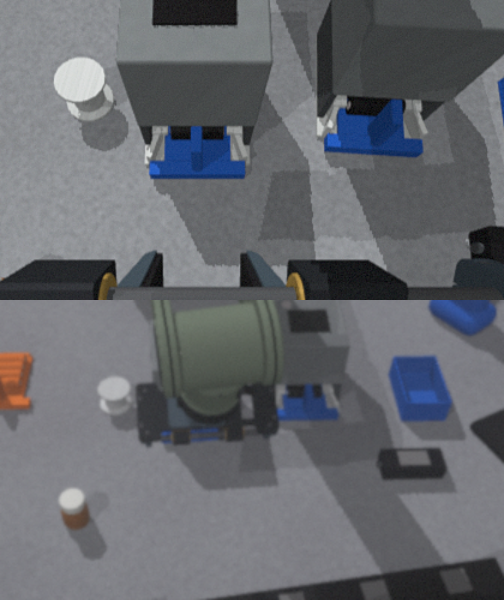

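The picture shows the tray seated in the empty dock (bar at 195,170), the brick well to the side at (412,463), and the spool, jar and bin in place. As a depth check, I'm comparing the fin-to-head gap with the parked tray's.

Run:
```python
from h import *
np.set_printoptions(precision=2,suppress=True)
c=cam("wrist")
Ds=[optics.grab_frame("wrist") for _ in range(4)]
im=Ds[0][0];X=deproj(c,np.median([d[1] for d in Ds],0)).reshape(-1,3)
hsv=cv2.cvtColor(im,cv2.COLOR_RGB2HSV).reshape(-1,3);blue=(hsv[:,0]>95)&(hsv[:,0]<130)&(hsv[:,1]>120)&(hsv[:,2]>40)
for name,y0,y1 in(("mine",-50,95),("parked",160,310)):
    R=(X[:,1]>y0)&(X[:,1]<y1)&(X[:,0]>460)&(X[:,0]<580)
    m=R&~blue&(X[:,2]>75)&(X[:,2]<138)&(X[:,0]>485-(25 if name=="parked" else 0));A=X[m]
    f=np.polyfit(A[:,1],A[:,0],1)
    for _ in range(6):
        g=abs(A[:,0]-np.polyval(f,A[:,1]))<2;f=np.polyfit(A[g,1],A[g,0],1)
    F=R&blue&(X[:,2]>55)&(X[:,2]<72);B=R&blue&(X[:,2]>16)&(X[:,2]<22)
    d=lambda m:(X[m][:,0]-np.polyval(f,X[m][:,1]))/np.hypot(1,f[0])
    print(name,np.degrees(np.arctan(f[0])),g.sum(),"fin gap",np.percentile(d(F),[1,50,99]),F.sum(),"bar",np.percentile(d(B),[50,90,99]))
```

```text
mine 4.330954131002299 3965 fin gap [-0.13 22.78 35.12] 255 bar [30.3  37.66 38.87]
parked 8.460465734769354 4699 fin gap [ 7.87 25.01 37.16] 304 bar [32.9  39.75 40.89]
```

```bash
python3 -c "
from h import *
print(env.job_done())"
```

```text
the job is handed in; nothing more can be done
None
```

I set the brick flat on clear bench to the side, well away from the empty dock. I turned the loose tray end for end, slid it nose first against the stop, let go, and handed the job in at about 23 s with the gripper clear; no verdict came back.

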